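# Slide the top glass plate onto the light box

### The job

The top one of the four bound glass plates in the three-sided tray is next to be copied, but its glass is cracked, so it must stay flat and never be lifted: with light pressure from above, slide it out through the tray's open end straight onto the light box, without shifting the three plates beneath it, and bring it flush against both strips of the guide, snug in their corner. Press gently, let go of it, and leave everything else on the bench as it is.

Things in the scene. Friction and masses are not known exactly. Their poses are not given: they have to be found in the camera images.
- plate_top: the plate to move, uppermost of four alike: glass bound in black tape, 90 x 120 x 5 mm, 0.1 to 0.19 kg. Origin at the centre of its underside, x across, y along its length and out of the tray's open end, z up. Fingertips pressed on it with 2 to 5 N drag it along; pressed with 8 N or more it carries the plate beneath along too. Touch down slowly: 50 N breaks it
- plate_second: the plate directly beneath the top plate, same size and axes; to be left where it lies
- plate_third: the third plate down, same size and axes; to be left where it lies
- plate_bottom: the lowest plate, on the tray's felt floor, same size and axes; to be left where it lies
- tray: fixed plywood tray holding the stack (20 mm high). Origin at the centre of its floor's upper face. Inside 96 mm wide in x; walls 6 mm thick, 23 mm high over the floor, 3 mm higher than the stack, at both sides and at the back (y = -63 mm), too close to the plates for a finger. Floor and side walls end at y = +60 mm, the open end, at the light box. Yaw within 0.04 rad of the box's
- lightbox: fixed light box, 260 mm (x) by 200 mm (y), its flat white top 30 mm above the origin, the centre of its underside. The tray stands at its -y side with a gap of 4 to 15 mm between stack and box. The top plate's underside starts 1.5 to 4 mm higher than the box's top, so the plate steps down as it crosses. x and y are the directions of the guide strips
- guide_corner (a point): inner corner of the dark L-shaped metal guide, at the level of the box's white top; axes as the box's. Strips 12 mm wide, 6 mm high: one runs from here 133 mm towards -y (inner face looks to -x), the other 125 mm towards -x (inner face looks to -y). With the plate home, its origin lies 45 mm to -x and 60 mm to -y of this point, its y parallel to the box's y
- loupe: black stand loupe, 38 mm diameter, 44 mm high, on the light box's top on the -x side; origin under its centre; leave alone
- weight: small brass weight with a knob, 38 mm diameter, 38 mm high, on the light box's top beyond the guide on the +x side; origin under its centre; leave alone
- brush_jar: white jar of brushes, 72 mm diameter, about 200 mm high with the brushes, on the bench to the left; origin under its centre; leave alone
- spray_bottle: white spray bottle with a green head, 68 mm diameter, 175 mm high, on the bench to the left; origin under its centre; leave alone
- bone_folder: flat bone folder, 160 x 22 x 6 mm, lying on the bench left of the light box; origin under its middle, x along it; leave alone
- spatula: wooden-handled spatula, 210 mm long, 12 mm thick, lying on the bench right of the tray; origin under it, x along it; leave alone
- press_weight: grey covered pressing weight, 70 x 110 x 45 mm with a small handle to 63 mm, on the bench to the right; origin under its centre; leave alone
Mind the look-alikes: they are no part of the job. What is shaped like the plate_top but blue is not meant.

How it is judged:
By the outcome, as a careful person would: the job done as asked, in the order asked, and still so for the second after the job is handed in, with the robot touching nothing.
It also fails if it takes over 72 s, if anything falls off the work surface, if the arm or the gripper's body presses on something with over 40 N, if the wrist force passes 120 N, or if a joint passes its speed limit or range.

### The arm

A 7-joint arm with a two-finger parallel gripper is mounted at the origin on the work surface. World frame = base frame: x ahead of the robot, y to its left, z up, the work surface at z = 0. Lengths are in mm, angles in rad, forces in N, time in s.
With the tool pointing down it reaches from about 400 to 850 mm from the base axis. Payload 4.5 kg.
Tool frame: the origin (TCP) lies midway between the tips of the shut fingers; the grasp point (between the pads) lies 19 mm behind it; z points along the fingers, y is the line along which they close (so a half turn about z gives the same grasp; the last joint's range is limited). The gripper opens to 85 mm and grips with 20 to 120 N. Pads are 22 mm wide; open, the fingers measure 114 mm over their backs; the gripper's body (76 mm by 85 mm) begins 54 mm behind the grasp point. The pads swing forward as they close: fully open they stand 13 mm farther back than shut.
Start: joints at [1.163, 0.689, -0.195, 1.565, 0.157, 0.902, -0.215], TCP at [267.261, -565.001, 231.317] pointing down, gripper open.
Joint ranges: [-3.01, 3.01], [-0.46, 2.08], [-1.47, 1.51], [0.13, 2.56], [-1, 4.14], [0.04, 2.09], [-2.66, 2.66]. Speed limits (rad/s): [2.57, 2.57, 3.14, 3.14, 3.14, 3.14, 3.14].

### API

Orientations are given as a rotation vector (axis times angle).
In Python, from plant import get_state, snapshot, sign_off, silhouettes gives the robot as it stands.
- The arm moves only by the tool servo_tool, never from a script. Its argument "deltas" is one flat list of numbers, 7 for each row, row after row: the shift along the tool's x, y, z in m, then the turn, a rotation vector about the tool's x, y, z in degrees, then the opening, from 0 (shut) to 1 (fully open). In form: [x, y, z, ax, ay, az, claw, x, y, z, ax, ay, az, claw, ...]. A call has 1 to 12 rows; each row shifts and turns the commanded pose from where the row before left it, along the tool's axes as they then stand; what a row does not reach is not made up. A row lasts 1/12 s, in which the tool goes at most 41.7 mm and 7.16 degrees, less where a joint would pass 70% of its speed; a pose out of reach is approached as far as the arm can. A call with a gripper value outside its range is refused whole. The fingers move at their own pace and stop on an object; "grip_force" is the grip in N (left out, the last holds). Time passes only in rows, so rows that do not move let the fingers close. It gives the time, the measured TCP pose, the force, the opening and the grip force at its end, in the units of the state.
- get_state(): the state, without advancing time (a new reading comes with each control period).
- snapshot(name): name is "side" or "top" or "wrist"; returns a dict with "pixels" (400x640x3 uint8, red, green, blue), "depth" (400x640 float32, mm along the optical axis (not along the pixel's ray), 0 where there is no reading), "K" (3x3 intrinsics, pixels), "D" ([k1, k2, p1, p2, k3] as OpenCV has them; the pictures are not rectified), "extrinsics" (4x4, takes a point from world to camera coordinates). Camera axes: x right, y up, looking along -z (the intrinsics and any distortion apply to the point x, -y, -z); pixel columns grow to the right and rows downward; lengths in mm; the calibration is good to about 2 mm. A picture is of the moment at which its call begins.
- sign_off(): hands the job in; it is judged then, once.
Trained networks look in the newest picture that a camera, given by its name, has taken for a name from the list of things; names that differ only in an ending like _2 or _b are one class to them, and where a whole thing is asked for, a point or a joint stands for the part that bears it (a point fixed in the world has none). Each returns a list of dicts, best first, with "confidence" (0 to 1); they miss things now and then, are a little off and sometimes report something else, mostly with a low value. They report only what shows in the picture. A call takes as long as a camera call. They do not tell look-alikes from the thing itself.
- silhouettes(camera, label): "pixels" (400x640 bool, what is visible of it) and "centre" ([row, column] in pixels, amid what is visible of it).
The state is a dict: "time_s": time; "joint_pos": joint angles; "joint_velocities": joint speeds; "tau": joint torques, N m; "tool_pos": TCP position; "ee_rot": TCP orientation; "force": force on the tool from outside, world axes, zero at the start; "torque": the same for the moment, N m; "opening": finger opening in mm; "gripper_force": force on a finger pad.
Only numpy, scipy, OpenCV 4.12 (cv2) and the standard library are available. Lean on these libraries where they do the work, as an engineer would, in place of code of your own. Each camera call takes 0.05 s, during which the arm holds its last target. There are 200 camera calls.

## Working session

There is one attempt and no reset: what is moved stays moved. The work goes in short steps, Python scripts to look and compute and a tool call to move; the robot and the scene stay as the last step left them, time stands still between calls to the robot, and variables do not carry over. Pictures are saved under pics/ and viewed, at most 10 in all, crops included, and the job is handed in when it is done.

Besides the shell and the picture viewer there is one more tool, called after "Call:" in YAML: its name, and indented under it one key for each argument. servo_tool: Moves the arm, as the interface text tells. Its arguments: {"type":"object","properties":{"deltas":{"type":"array"},"grip_force":{"type":"number"}},"required":["deltas"]}

```bash
ls; mkdir -p pics
cat > h.py <<'E'
import numpy as np, cv2
from plant import get_state, snapshot, sign_off, silhouettes
def save(s,n,crop=None,scale=1):
    im=s["pixels"]
    if crop: r0,r1,c0,c1=crop; im=im[r0:r1,c0:c1]
    im=cv2.resize(im,None,fx=scale,fy=scale,interpolation=cv2.INTER_CUBIC)
    cv2.imwrite("pics/"+n,im[:,:,::-1])
def rays(s,rc):
    rc=np.atleast_2d(np.array(rc,float))
    K=np.array(s["K"],float);D=np.array(s["D"],float);E=np.array(s["extrinsics"],float)
    u=cv2.undistortPoints(rc[:,None,::-1].copy(),K,D)[:,0]
    d=np.c_[u[:,0],-u[:,1],-np.ones(len(u))]
    R=E[:3,:3];o=-R.T@E[:3,3]
    return o,d@R
def atz(s,rc,z):
    o,d=rays(s,rc); return o+d*((z-o[2])/d[:,2])[:,None]
def bydepth(s,rc):
    o,d=rays(s,rc); rc=np.atleast_2d(rc).astype(int)
    return o+d*s["depth"][rc[:,0],rc[:,1]][:,None]
def project(s,P):
    P=np.atleast_2d(P); E=np.array(s["extrinsics"],float)
    c=P@E[:3,:3].T+E[:3,3]; c=c*[1,-1,-1]
    return cv2.projectPoints(c,np.zeros(3),np.zeros(3),np.array(s["K"],float),np.array(s["D"],float))[0][:,0][:,::-1]
E
python3 - <<'E'
from h import *
np.set_printoptions(precision=1,suppress=True)
s=snapshot("top"); save(s,"top0.png")
print(get_state())
for n in ["plate_top","tray","lightbox","loupe","weight","guide_corner"]:
    for d in silhouettes("top",n)[:3]:
        c=d["centre"]; print(n,round(d["confidence"],2),c,bydepth(s,[c]),d["pixels"].sum())
E
```

```text
pics
{'time_s': 0.05, 'joint_pos': array([ 1.2,  0.7, -0.2,  1.6,  0.2,  0.9, -0.2]), 'joint_velocities': array([ 0., -0., -0., -0.,  0., -0., -0.]), 'tau': array([ -0. , -54.1,  -1.3, -15.9,   0. ,   0. ,   0. ]), 'tool_pos': array([ 266.9, -564.4,  230.5]), 'ee_rot': array([-3.1, -0.7,  0. ]), 'force': array([ 0.7, -0.2,  0.4]), 'torque': array([ 0.,  0., -0.]), 'gripper_force': 0.0, 'opening': 85.2759792282925}
plate_top 0.94 [139.0, 432.7] [[ 752.5 -330.2    6. ]] 1046
plate_top 0.91 [190.5, 359.9] [[589.5 -91.6  36.5]] 1182
plate_top 0.8 [248.8, 385.8] [[ 414.5 -165.1    2.3]] 1152
tray 0.56 [201.4, 371.8] [[ 555.1 -125.7   37.8]] 508
lightbox 0.68 [197.2, 310.2] [[574.4  58.4  31.1]] 5425
loupe 0.44 [228.7, 314.7] [[474.8  46.7  72.1]] 140
weight 0.7 [166.7, 279.1] [[664.2 148.1  61.8]] 157
guide_corner 0.79 [198.6, 308.0] [[571.2  65.3  25.8]] 5360
guide_corner 0.34 [204.3, 372.8] [[ 548.1 -129.6   25. ]] 586
```

View pics/top0.png

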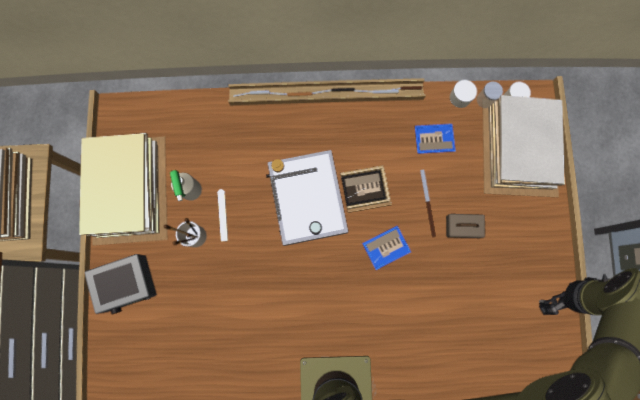

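Run:
```python
from h import *
s=snapshot("top"); save(s,"crop0.png",(140,260,250,410),5)
np.savez("top0.npz",**s)
```

```text
(no output)
```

View pics/crop0.png

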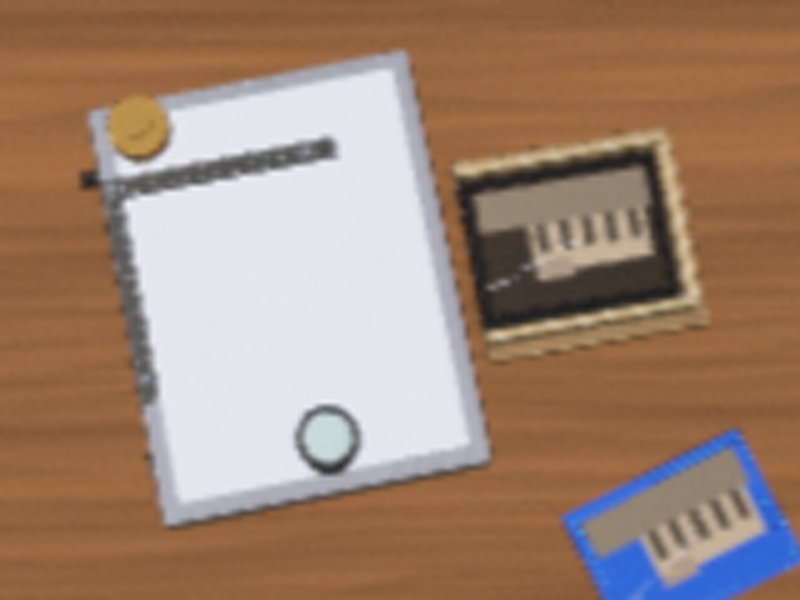

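The plate lookalikes are blue ones at (139,433) and (249,386). The black-bound, cracked one in the plywood tray, around (190,365), is the target. The box lies to the left of it, with the guide corner at the upper left, about pixel (177,274).

Run:
```python
from h import *
from scipy.spatial.transform import Rotation as R
np.set_printoptions(precision=2,suppress=True)
s=dict(np.load("top0.npz"))
f=lambda pts:[(140+y/5-.4,250+x/5-.4) for x,y in pts]
B=atz(s,f([(405,53),(490,460),(170,525),(92,112)]),30);print("box",B[:,:2],"centre",B.mean(0))
for i in range(4): d=B[(i+1)%4]-B[i];print(np.linalg.norm(d),np.arctan2(d[1],d[0]))
P=atz(s,f([(462,180),(490,327),(680,292),(652,150)]),37);print("plate",P[:,:2],P.mean(0))
for i in range(4): d=P[(i+1)%4]-P[i];print(np.linalg.norm(d),np.arctan2(d[1],d[0]))
G=atz(s,f([(125,190),(335,155),(153,400)]),33);print("guide",G)
st=get_state();Rm=R.from_rotvec(st["ee_rot"]).as_matrix();print(Rm,st["joint_pos"])
w=snapshot("wrist");E=w["extrinsics"];o=-E[:3,:3].T@E[:3,3];print("cam in tool",Rm.T@(o-st["tool_pos"]),"look in tool",Rm.T@(-E[2,:3]),"up in tool",Rm.T@E[1,:3],w["K"])
```

```text
box [[718.75  -7.67]
 [467.54 -50.28]
 [434.38 140.91]
 [687.48 184.75]] centre [577.04  66.93  30.  ]
254.79829080140786 -2.973566839023147
194.0429916161903 1.7425343618212068
256.8740645396918 0.17152264884066346
194.94460013891504 -1.409715487388466
plate [[ 636.71  -39.4 ]
 [ 546.5   -52.9 ]
 [ 564.29 -167.67]
 [ 651.89 -155.19]] [ 599.85 -103.79   37.  ]
91.21044761453409 -2.992990893321661
116.14233011598196 -1.4170461403780352
88.48929686071764 0.14154090686347834
116.78493775402914 1.701197740261015
guide [[637.52 164.78  33.  ]
 [655.35  36.91  33.  ]
 [508.98 149.6   33.  ]]
[[ 0.9   0.43 -0.  ]
 [ 0.43 -0.9   0.  ]
 [-0.   -0.   -1.  ]] [ 1.16  0.69 -0.19  1.57  0.16  0.9  -0.22]
cam in tool [  68.47   -0.85 -142.7 ] look in tool [-0.27 -0.    0.96] up in tool [0.96 0.   0.27] [[316.99   0.   318.13]
 [  0.   316.99 199.96]
 [  0.     0.     1.  ]]
```

Call:
servo_tool:
  deltas: [0,0,0,0,0,-6.7,0.4,0,0,0,0,0,-6.7,0.4,0,0,0,0,0,-6.7,0.4,0,0,0,0,0,-6.7,0.4,0,0,0,0,0,-6.7,0.4,0,0,0,0,0,-6.7,0.4,0,0,0,0,0,-6.7,0.4,0,0,0,0,0,-6.7,0.4,0,0,0,0,0,-6.7,0.4,0,0,0,0,0,-6.7,0.4,0,0,0,0,0,-6.7,0.4]

```text
time_s: 1.37
tool_pos: [267.1, -565.1, 231.3]
ee_rot: [2.033, 2.395, -0.0]
force: [0.5, -0.7, -0.4]
opening: 34.2
gripper_force: 0.0
```

Call:
servo_tool:
  deltas: [0.025,0.022,0,0,0,0,0.4,0.029,0.026,0,0,0,0,0.4,0.029,0.026,0,0,0,0,0.4,0.029,0.026,0,0,0,0,0.4,0.029,0.026,0,0,0,0,0.4,0.029,0.026,0,0,0,0,0.4,0.029,0.026,0,0,0,0,0.4,0.029,0.026,0,0,0,0,0.4,0.029,0.026,0,0,0,0,0.4,0.029,0.026,0,0,0,0,0.4,0.029,0.026,0,0,0,0,0.4,0.029,0.026,0,0,0,0,0.4]

```text
time_s: 2.37
tool_pos: [518.4, -175.5, 231.5]
ee_rot: [2.04, 2.388, -0.0]
force: [0.6, -1.2, 0.3]
opening: 34.7
gripper_force: 0.0
```

Call:
servo_tool:
  deltas: [0.029,0.026,0,0,0,0,0.4,0.029,0.026,0,0,0,0,0.4,0.029,0.026,0,0,0,0,0.4,0.02,0.02,0,0,0,0,0.4,0,0,0,0,0,0,0.4,0,0,0,0,0,0,0.4]

```text
time_s: 2.87
tool_pos: [598.3, -53.5, 231.3]
ee_rot: [-2.035, -2.393, -0.002]
force: [0.1, 0.4, -0.4]
opening: 34.0
gripper_force: 0.0
```

Run:
```python
from h import *
w=snapshot("wrist");save(w,"w1.png",None,1.25);np.savez("w1.npz",**w)
st=get_state();print(st["tool_pos"],st["ee_rot"],st["joint_pos"])
for n in ["plate_top","tray","lightbox"]:
    for d in silhouettes("wrist",n)[:3]:
        c=d["centre"]; print(n,round(d["confidence"],2),c,bydepth(w,[c]),d["pixels"].sum())
```

```text
[597.42409402 -55.96025669 231.05564003] [ 2.03897028e+00  2.38997281e+00 -1.56209740e-03] [ 0.29882959  0.68953697 -0.5013485   1.63417161  0.39503695  0.92108244
 -0.1903515 ]
plate_top 0.97 [235.8, 164.0] [[ 418.60337494 -164.48800788    4.46422099]] 6278
plate_top 0.76 [211.6, 315.5] [[601.54936839 -90.71624039  39.75270599]] 7954
plate_top 0.48 [360.7, 423.0] [[ 792.16459587 -300.55424588    4.70024444]] 94
tray 0.83 [212.8, 353.2] [[646.58829127 -91.81190497  18.46099181]] 2591
lightbox 0.71 [75.5, 323.4] [[586.87949498  51.5538279   31.25643578]] 36339
```

View pics/w1.png

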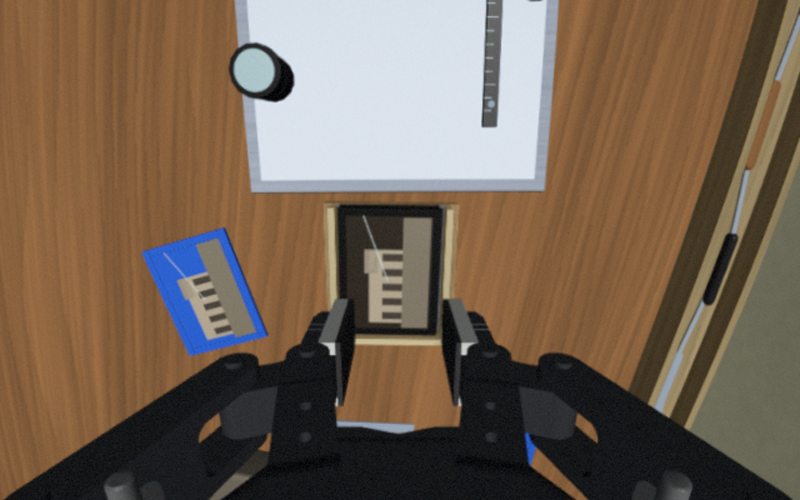

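Call:
servo_tool:
  deltas: [0.02,0,0,0,0,0,0.4,0.025,0,0,0,0,0,0.4,0.025,0,0,0,0,0,0.4,0.025,0,0,0,0,0,0.4,0.02,0,0,0,0,0,0.4,0.005,0,0,0,0,0,0.4,0,0,0,0,0,0,0.4,0,0,0,0,0,0,0.4]

```text
time_s: 3.73
tool_pos: [578.9, 60.2, 231.2]
ee_rot: [2.042, 2.386, -0.002]
force: [0.3, 0.4, 0.9]
opening: 34.3
gripper_force: 0.0
```

Run:
```python
from h import *
w=snapshot("wrist");np.savez("w2.npz",**w)
a=cv2.resize(w["pixels"][0:230,190:510],None,fx=2.5,fy=2.5,interpolation=cv2.INTER_CUBIC)
cv2.imwrite("pics/w2.png",a[:,:,::-1])
w1=dict(np.load("w1.npz"));save(w1,"w1c.png",(130,280,240,390),4)
```

```text
(no output)
```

View pics/w2.png

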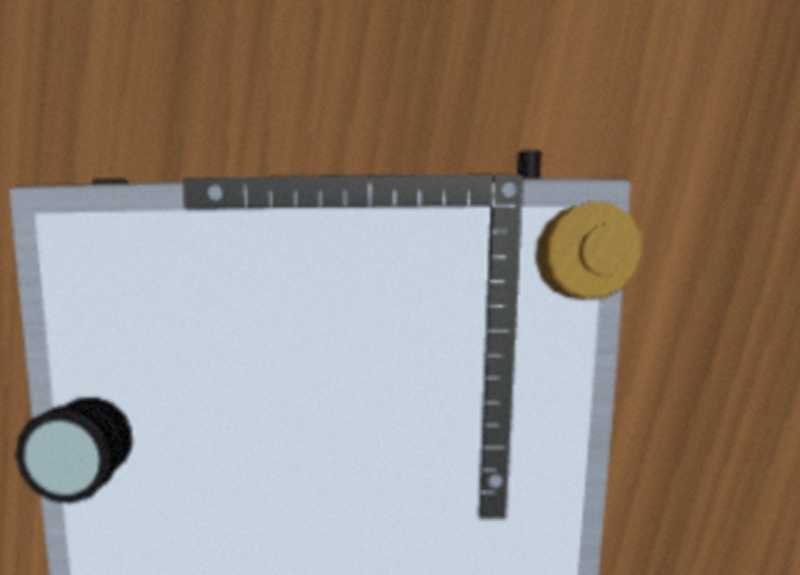

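View pics/w1c.png

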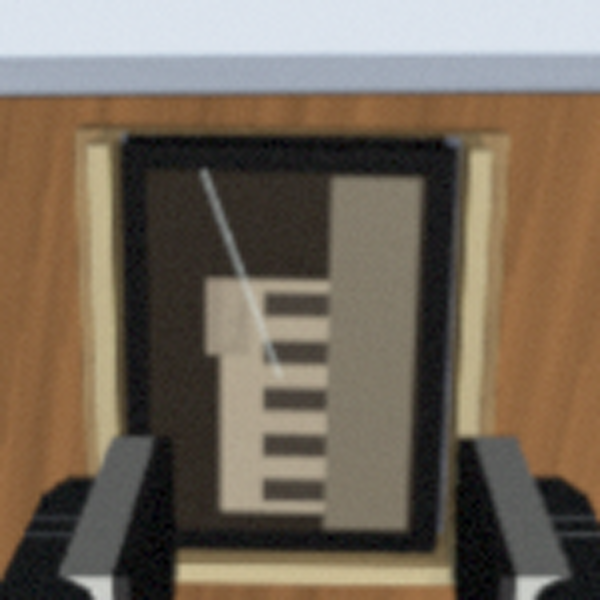

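Run:
```python
from h import *
np.set_printoptions(precision=2,suppress=True)
w1=dict(np.load("w1.npz"));w2=dict(np.load("w2.npz"))
def med(s,r0,r1,c0,c1):
    rr,cc=np.mgrid[r0:r1,c0:c1];rc=np.c_[rr.ravel(),cc.ravel()]
    z=bydepth(s,rc)[:,2];return np.median(z),z.std()
print("plate z",med(w1,175,235,285,340),"box z",med(w1,80,135,230,380),"box2",med(w2,100,200,250,370))
g=[(0+(y+.5)/2.5-.5,190+(x+.5)/2.5-.5) for x,y in [(185,210),(340,209),(490,207),(490,212),(485,350),(479,517)]]
G=atz(w2,g,30);print("guide",G)
a=G[2]-G[0];b=G[3]-G[5];print("yaw x-strip",np.arctan2(a[1],a[0]),np.linalg.norm(a),"y-strip",np.arctan2(-b[0],b[1]),np.linalg.norm(b))
p=[(130+(y+.5)/4-.5,240+(x+.5)/4-.5) for x,y in [(123,137),(452,140),(437,551),(180,548)]]
P=atz(w1,p,38);print("plate",P)
print(np.linalg.norm(P[1]-P[0]),np.linalg.norm(P[2]-P[1]))
for i,j in((0,1),(3,2)):
    d=P[j]-P[i];print("yaw",np.arctan2(d[1],d[0]))
d=P[1]-P[2];print("yaw",np.arctan2(-d[0],d[1]))
bx=[(130+(y+.5)/4-.5,240+(x+.5)/4-.5) for x,y in [(20,96),(580,95)]]
X=atz(w1,bx,30);print("box edge",X,np.arctan2(*(X[1]-X[0])[[1,0]]))
# tray walls, inner edges tops z~41?
t=[(130+(y+.5)/4-.5,240+(x+.5)/4-.5) for x,y in [(117,150),(120,430),(468,150),(455,430)]]
T=atz(w1,t,39);print("tray in",T)
```

```text
plate z (np.float64(37.42029182740612), np.float64(18.516527754481718)) box z (np.float64(30.298451664877888), np.float64(22.354780785698225)) box2 (np.float64(30.23846667662545), np.float64(23.42705882388567))
guide [[508.5  147.66  30.  ]
 [571.55 157.71  30.  ]
 [632.47 168.32  30.  ]
 [632.87 166.39  30.  ]
 [642.3  110.67  30.  ]
 [655.17  36.81  30.  ]]
yaw x-strip 0.16513715661499087 125.68830120054056 y-strip 0.17041999062839783 131.47635669633698
plate [[ 545.59  -46.19   38.  ]
 [ 632.48  -32.96   38.  ]
 [ 651.13 -152.85   38.  ]
 [ 576.57 -163.91   38.  ]]
87.89913430466235 121.3392239527023
yaw 0.1510903610966019
yaw 0.14716368399253982
yaw 0.15432288121474086
box edge [[515.51 -40.9   30.  ]
 [665.64 -16.34  30.  ]] 0.1622033379010038
tray in [[ 544.55  -49.73   39.  ]
 [ 554.92 -129.34   39.  ]
 [ 637.08  -34.77   39.  ]
 [ 648.86 -114.14   39.  ]]
```

The inner corner of the guide shows at crop (490,208) in w2, which gives (632,168). In w1c the plate's front edge is at row 138 and its right edge at columns 452 down to 437, so its centre is about (598,-99) and its top about z 37. It's the black-bound cracked plate in the tray, so I'm moving above it.

Call:
servo_tool:
  deltas: [-0.03,-0.002,0,0,0,0,0.4,-0.035,-0.002,0,0,0,0,0.4,-0.035,-0.002,0.01,0,0,0,0.4,-0.035,0,0.02,0,0,0,0.4,-0.02,0,0.03,0,0,0,0.4,-0.005,0,0.035,0,0,0,0.4,0,0,0.03,0,0,0,0.4,0,0,0.025,0,0,0,0.4,0,0,0.015,0,0,0,0.4,0,0,0.005,0,0,0,0.4,0,0,0,0,0,0,0.4,0,0,0,0,0,0,0.4]

```text
time_s: 4.78
tool_pos: [598.4, -97.7, 61.9]
ee_rot: [2.041, 2.387, 0.0]
force: [1.1, 0.4, 0.2]
opening: 34.3
gripper_force: 0.0
```

Run:
```python
from h import *
st=get_state();print(st["tool_pos"],st["ee_rot"],st["force"],st["torque"])
w=snapshot("wrist");save(w,"w3.png",None,1)
```

```text
[598.36108325 -97.68067549  61.8746062 ] [2.04113868e+00 2.38658826e+00 9.81914499e-05] [1.07171158 0.43883587 0.19505793] [ 0.02914812 -0.00945163 -0.03174748]
```

View pics/w3.png

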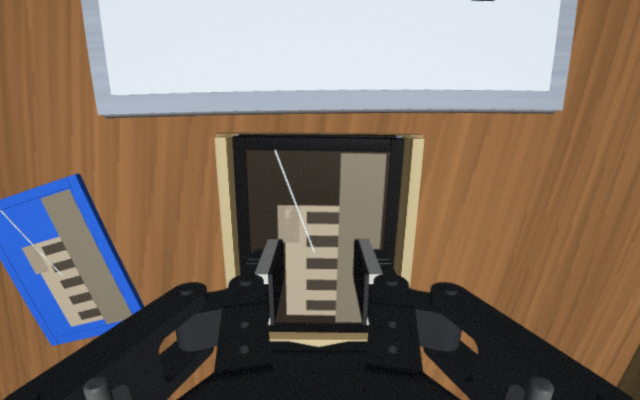

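The fingers stand centred over the plate, tips at (270,245) and (370,245), and well inside the tray walls. Now lowering.

Call:
servo_tool:
  deltas: [0,0,0.003,0,0,0,0.4,0,0,0.003,0,0,0,0.4,0,0,0.003,0,0,0,0.4,0,0,0.003,0,0,0,0.4,0,0,0.003,0,0,0,0.4,0,0,0.003,0,0,0,0.4,0,0,0.002,0,0,0,0.4,0,0,0.001,0,0,0,0.4,0,0,0,0,0,0,0.4]

```text
time_s: 5.58
tool_pos: [597.7, -96.4, 40.0]
ee_rot: [-2.04, -2.389, 0.001]
force: [0.5, 0.3, 0.2]
opening: 34.2
gripper_force: 0.0
```

Call:
servo_tool:
  deltas: [0,0,0.0005,0,0,0,0.4,0,0,0.0005,0,0,0,0.4,0,0,0.0005,0,0,0,0.4,0,0,0.0005,0,0,0,0.4,0,0,0.0005,0,0,0,0.4,0,0,0.0005,0,0,0,0.4]

```text
time_s: 6.08
tool_pos: [598.0, -96.5, 37.3]
ee_rot: [2.04, 2.389, 0.0]
force: [0.9, 0.0, 0.4]
opening: 34.2
gripper_force: 0.0
```

Call:
servo_tool:
  deltas: [0,0,0.0003,0,0,0,0.4,0,0,0.0003,0,0,0,0.4,0,0,0.0003,0,0,0,0.4,0,0,0.0003,0,0,0,0.4,0,0,0.0003,0,0,0,0.4,0,0,0,0,0,0,0.4]

```text
time_s: 6.58
tool_pos: [598.0, -96.4, 37.2]
ee_rot: [2.039, 2.389, -0.0]
force: [-3.7, -0.0, 11.1]
opening: 34.3
gripper_force: 5.8
```

Call:
servo_tool:
  deltas: [0,0,0.0003,0,0,0,0.4,0,0,0.0003,0,0,0,0.4,0,0,0.0003,0,0,0,0.4,0,0,0.0003,0,0,0,0.4,0,0,0,0,0,0,0.4]

```text
time_s: 7.0
tool_pos: [598.0, -96.4, 37.1]
ee_rot: [2.039, 2.388, -0.001]
force: [-5.6, -0.1, 20.9]
opening: 34.2
gripper_force: 10.2
```

Call:
servo_tool:
  deltas: [0,0,-0.001,0,0,0,0.4,0,0,-0.001,0,0,0,0.4,0,0,0,0,0,0,0.4]

```text
time_s: 7.25
tool_pos: [598.2, -96.4, 37.2]
ee_rot: [2.04, 2.389, 0.0]
force: [-1.2, 0.4, 6.5]
opening: 34.1
gripper_force: 3.5
```

Run:
```python
from h import *
for i in range(4):
    snapshot("wrist");print(get_state()["force"],get_state()["torque"],get_state()["tool_pos"])
```

```text
[-0.96413213  0.63117779  8.38244633] [-0.00566074  0.38707294 -0.01293278] [598.17386864 -96.41935564  37.21389053]
[-1.83092023  0.75593044  7.4909524 ] [0.02784086 0.41727226 0.02314379] [598.1847447  -96.44921027  37.2228558 ]
[-1.62272279 -0.51897469  7.48545821] [0.02391929 0.46033137 0.04026821] [598.15564949 -96.43970587  37.19595884]
[-2.85953548 -0.19971178  8.0773416 ] [0.0130158  0.37746395 0.01115426] [598.15348497 -96.45678553  37.1985835 ]
```

Call:
servo_tool:
  deltas: [0,0,-0.0005,0,0,0,0.4,0,0,0,0,0,0,0.4,0,0,0,0,0,0,0.4]

```text
time_s: 7.7
tool_pos: [598.1, -96.4, 37.2]
ee_rot: [2.04, 2.389, 0.0]
force: [-0.1, 0.4, 5.1]
opening: 34.0
gripper_force: 2.4
```

Call:
servo_tool:
  deltas: [0.0005,0,-0.0001,0,0,0,0.4,0.001,0,0,0,0,0,0.4,0.001,0,0,0,0,0,0.4,0.0015,0,0,0,0,0,0.4,0.002,0,0,0,0,0,0.4,0.002,0,0,0,0,0,0.4,0.002,0,0,0,0,0,0.4,0.002,0,0,0,0,0,0.4,0.002,0,0,0,0,0,0.4,0.002,0,0,0,0,0,0.4]

```text
time_s: 8.53
tool_pos: [595.4, -80.4, 37.2]
ee_rot: [2.04, 2.389, -0.0]
force: [0.8, -1.8, 3.5]
opening: 34.3
gripper_force: 2.0
```

Run:
```python
from h import *
w=snapshot("wrist");save(w,"w4.png",None,1);np.savez("w4.npz",**w)
F=[]
for i in range(3):
    snapshot("wrist");F.append(get_state()["force"])
print(np.mean(F,0),get_state()["tool_pos"])
```

```text
[-0.73160566 -0.19184093  4.50831415] [595.34918281 -79.70627931  37.23727972]
```

View pics/w4.png

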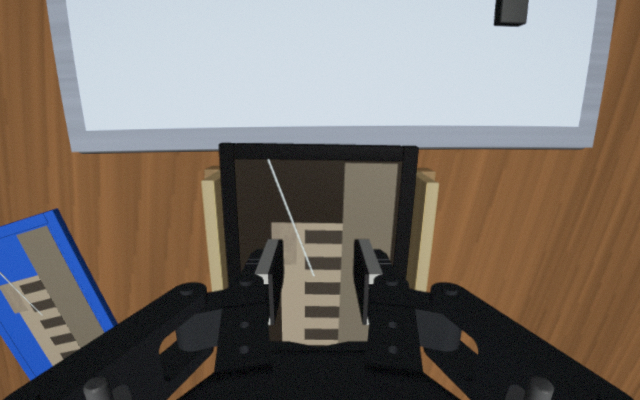

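Call:
servo_tool:
  deltas: [0.0015,0,0,0,0,0,0.4,0.003,0,0,0,0,0,0.4,0.003,0,0,0,0,0,0.4,0.003,0,0,0,0,0,0.4,0.003,0,0,0,0,0,0.4,0.003,0,0,0,0,0,0.4,0.003,0,0,0,0,0,0.4,0.003,0,0,0,0,0,0.4,0.003,0,0,0,0,0,0.4,0.003,0,0,0,0,0,0.4,0.0015,0,0,0,0,0,0.4]

```text
time_s: 9.65
tool_pos: [590.6, -50.2, 37.2]
ee_rot: [-2.039, -2.39, -0.0]
force: [-0.2, -1.8, 3.7]
opening: 33.9
gripper_force: 2.3
```

```bash
cat > f.py <<'E'
from h import *
np.set_printoptions(precision=2,suppress=True)
F=[]
for i in range(3):
    w=snapshot("wrist");F.append(get_state()["force"])
np.savez("wl.npz",**w);save(w,"last.png")
st=get_state();print(np.mean(F,0),st["tool_pos"],st["gripper_force"],st["time_s"])
E
python3 f.py
```

```text
[-0.21  0.05  4.16] [590.61 -50.    37.21] 2.548165664407378 9.8
```

Call:
servo_tool:
  deltas: [0.0015,0,0,0,0,0,0.4,0.003,0,0,0,0,0,0.4,0.003,0,0,0,0,0,0.4,0.003,0,0,0,0,0,0.4,0.003,0,0,0,0,0,0.4,0.003,0,0.0001,0,0,0,0.4,0.003,0,0.0001,0,0,0,0.4,0.0015,0,0.0001,0,0,0,0.4]

```text
time_s: 10.47
tool_pos: [587.2, -29.3, 36.8]
ee_rot: [-2.039, -2.39, -0.0]
force: [0.0, -1.2, 3.5]
opening: 34.1
gripper_force: 2.1
```

```bash
python3 f.py
```

```text
[-0.53  0.76  4.08] [587.19 -29.17  36.8 ] 1.9060155772604048 10.6167
```

Call:
servo_tool:
  deltas: [0.0015,0,5e-05,0,0,0,0.4,0.003,0,6e-05,0,0,0,0.4,0.003,0,6e-05,0,0,0,0.4,0.003,0,6e-05,0,0,0,0.4,0.003,0,6e-05,0,0,0,0.4,0.003,0,5e-05,0,0,0,0.4,0.003,0,5e-05,0,0,0,0.4,0.0015,0,5e-05,0,0,0,0.4]

```text
time_s: 11.28
tool_pos: [583.8, -8.5, 36.3]
ee_rot: [-2.039, -2.389, -0.0]
force: [0.1, -0.4, 1.3]
opening: 34.1
gripper_force: 0.6
```

```bash
python3 f.py
```

```text
[-0.12  0.43  0.98] [583.92  -8.72  36.31] 0.3988462110282853 11.4333
```

Call:
servo_tool:
  deltas: [0,0,0.0002,0,0,0,0.4,0,0,0.0002,0,0,0,0.4,0,0,0,0,0,0,0.4]

```text
time_s: 11.68
tool_pos: [584.1, -9.0, 36.3]
ee_rot: [-2.04, -2.389, -0.001]
force: [-1.1, 0.6, 2.7]
opening: 34.4
gripper_force: 1.7
```

```bash
python3 f.py
```

```text
[-0.77  1.77  4.02] [584.22  -9.21  36.21] 2.014512192690745 11.8333
```

View pics/last.png

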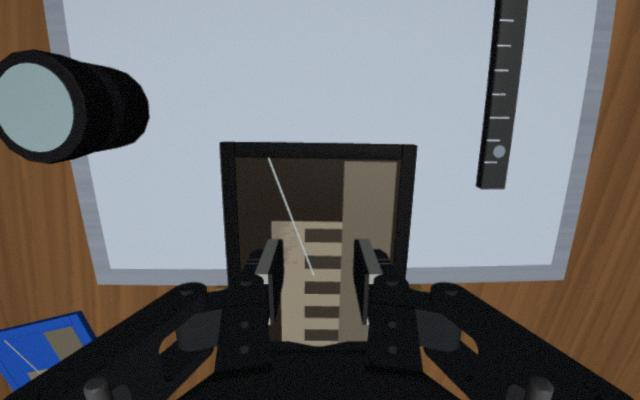

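Call:
servo_tool:
  deltas: [0.0015,0,6e-05,0,0,0,0.4,0.003,0,6e-05,0,0,0,0.4,0.003,0,6e-05,0,0,0,0.4,0.003,0,6e-05,0,0,0,0.4,0.003,0,6e-05,0,0,0,0.4,0.003,0,5e-05,0,0,0,0.4,0.003,0,5e-05,0,0,0,0.4,0.0015,0,5e-05,0,0,0,0.4]

```text
time_s: 12.5
tool_pos: [581.1, 11.6, 35.8]
ee_rot: [2.039, 2.389, 0.0]
force: [0.6, -2.5, 5.8]
opening: 34.2
gripper_force: 2.8
```

```bash
python3 f.py
```

```text
[-0.18 -0.79  4.99] [581.    11.89  35.8 ] 2.744233317207545 12.65
```

Call:
servo_tool:
  deltas: [0.0015,0,-5e-05,0,0,0,0.4,0.002,0,0,0,0,0,0.4,0.002,0,2e-05,0,0,0,0.4,0.002,0,2e-05,0,0,0,0.4,0.002,0,2e-05,0,0,0,0.4,0.0015,0,0,0,0,0,0.4]

```text
time_s: 13.15
tool_pos: [579.0, 22.6, 35.5]
ee_rot: [-2.04, -2.389, -0.0]
force: [0.0, -0.0, 0.6]
opening: 34.3
gripper_force: 0.0
```

```bash
python3 f.py
```

```text
[ 0.12 -0.12  0.14] [578.46  23.04  35.11] 0.0 13.3
```

Call:
servo_tool:
  deltas: [0,0,0.0001,0,0,0,0.4,0,0,0.0001,0,0,0,0.4,0,0,0.0001,0,0,0,0.4,0,0,0.0001,0,0,0,0.4,0,0,0,0,0,0,0.4]

```text
time_s: 13.72
tool_pos: [579.0, 22.1, 35.1]
ee_rot: [-2.04, -2.389, 0.0]
force: [0.1, 0.4, 0.0]
opening: 34.1
gripper_force: 0.0
```

Call:
servo_tool:
  deltas: [0,0,0.0001,0,0,0,0.4,0,0,0.0001,0,0,0,0.4,0,0,0.0001,0,0,0,0.4,0,0,0,0,0,0,0.4]

```text
time_s: 14.05
tool_pos: [579.1, 22.1, 34.9]
ee_rot: [2.04, 2.389, -0.0]
force: [0.1, -0.7, -0.3]
opening: 34.3
gripper_force: 0.0
```

```bash
python3 f.py
```

```text
[-0.06  0.07 -0.21] [579.14  22.1   34.91] 0.0 14.2
```

Call:
servo_tool:
  deltas: [0,0,0.0001,0,0,0,0.4,0,0,0.0001,0,0,0,0.4,0,0,0.0001,0,0,0,0.4,0,0,0.0001,0,0,0,0.4,0,0,0,0,0,0,0.4]

```text
time_s: 14.62
tool_pos: [579.1, 22.1, 34.5]
ee_rot: [2.04, 2.389, -0.0]
force: [-0.3, 0.4, -0.2]
opening: 34.6
gripper_force: 0.0
```

```bash
python3 f.py
```

```text
[-0.08 -0.24 -0.13] [579.14  22.12  34.49] 0.0 14.7667
```

Call:
servo_tool:
  deltas: [0,0,0.0001,0,0,0,0.4,0,0,0.0001,0,0,0,0.4,0,0,0.0001,0,0,0,0.4,0,0,0.0001,0,0,0,0.4,0,0,0.0001,0,0,0,0.4,0,0,0,0,0,0,0.4,0,0,0,0,0,0,0.4]

```text
time_s: 15.35
tool_pos: [579.2, 22.1, 34.3]
ee_rot: [2.04, 2.389, 0.0]
force: [-2.1, -0.6, 5.8]
opening: 34.6
gripper_force: 2.7
```

```bash
python3 f.py
```

```text
[-1.15 -0.12  6.2 ] [579.14  22.12  34.28] 2.686244621872902 15.5
```

Call:
servo_tool:
  deltas: [0,0,-0.0002,0,0,0,0.4,0.0015,0,0,0,0,0,0.4,0.003,0,0,0,0,0,0.4,0.003,0,0,0,0,0,0.4,0.003,0,0,0,0,0,0.4,0.003,0,0,0,0,0,0.4,0.003,0,0,0,0,0,0.4,0.003,0,0,0,0,-0.2,0.4,0.002,0,0,0,0,-0.4,0.4,0.001,0,0,0,0,-0.4,0.4,0,0,0,0,0,0,0.4]

```text
time_s: 16.42
tool_pos: [575.6, 45.0, 34.3]
ee_rot: [-2.018, -2.408, -0.001]
force: [-0.0, -1.4, 5.1]
opening: 34.0
gripper_force: 2.6
```

```bash
python3 f.py
```

```text
[-0.29 -0.74  5.41] [575.59  44.95  34.29] 2.59530209004879 16.5667
```

View pics/last.png

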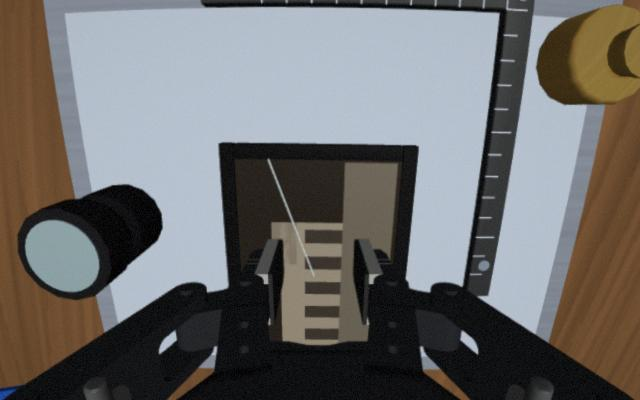

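```bash
cat > m.py <<'E'
from h import *
np.set_printoptions(precision=2,suppress=True)
def fit(s,pts,z):
    P=atz(s,pts,z)[:,:2];return P
def cross(v,th=100):  # first subpixel crossing from bright to dark
    for i in range(len(v)-1):
        if v[i]>=th>v[i+1]: return i+(v[i]-th)/(v[i]-v[i+1])
def meas():
    s=dict(np.load("wl.npz"));g=s["pixels"].astype(float).mean(2)
    yaw=np.deg2rad(9.6)
    def line(pts,z):
        P=atz(s,pts,z)[:,:2];c=np.median(P,0);v=cv2.fitLine(P.astype(np.float32),cv2.DIST_HUBER,0,.01,.01).ravel()
        return v[2:],v[:2]*np.sign(v[0]+v[1]),len(P)
    fr=[(60+cross(g[60:200,c]),c) for c in range(240,400,4) if cross(g[60:200,c]) is not None]
    rt=[(r,440-cross(g[r,380:441][::-1])) for r in range(165,235,4) if cross(g[r,380:441][::-1]) is not None]
    gr=[(r,430+cross(g[r,430:530])) for r in range(60,270,5) if cross(g[r,430:530]) is not None]
    gt=[(40-cross(g[0:41,c][::-1]),c) for c in range(225,480,5) if cross(g[0:41,c][::-1]) is not None]
    for n,p,z in (("front",fr,30),("right",rt,35),("gright",gr,30),("gtop",gt,30)):
        if len(p)<5: print(n,"none");continue
        c,d,k=line(p,z)
        a=np.arctan2(d[1],d[0]);a=a if abs(a)<.8 else a-np.pi/2 if a>0 else a+np.pi/2
        ex=np.array([np.cos(.168),np.sin(.168)]);ey=np.array([-ex[1],ex[0]])
        print(n,"pix",np.round(p[len(p)//2],1),"world",c,"yaw",round(a,4),"boxframe x %.2f y %.2f"%(c@ex,c@ey),k)
meas()
E
python3 m.py
```

```text
front pix [143.5 320. ] world [566.31  99.48] yaw 0.1604 boxframe x 574.97 y 3.38 40
right pix [201.  413.1] world [613.94  82.24] yaw 0.1593 boxframe x 619.05 y -21.58 18
gright pix [165.  480.5] world [643.52 103.03] yaw 0.1664 boxframe x 651.69 y -6.03 42
gtop pix [  7.2 350. ] world [555.87 155.68] yaw 0.1667 boxframe x 574.07 y 60.54 51
```

Call:
servo_tool:
  deltas: [0.0015,0.001,-0.0001,0,0,0,0.4,0.003,0.0016,0,0,0,0,0.4,0.003,0.0016,0,0,0,0,0.4,0.003,0.0016,0,0,0,0,0.4,0.003,0.0016,0,0,0,0,0.4,0.003,0.0016,0,0,0,0,0.4,0.003,0.0016,0,0,0,0,0.4,0.003,0.0016,0,0,0,0,0.4,0.003,0.0016,0,0,0,0,0.4,0.003,0.0016,0,0,0,-0.1,0.4,0.003,0.0016,0,0,0,-0.2,0.4,0.0015,0.001,0,0,0,0,0.4]

```text
time_s: 17.57
tool_pos: [587.2, 80.3, 34.3]
ee_rot: [-2.012, -2.413, 0.001]
force: [-0.9, -2.3, 6.0]
opening: 34.1
gripper_force: 3.0
```

```bash
python3 f.py; python3 m.py
```

```text
[-0.49 -0.93  5.3 ] [587.34  80.69  34.3 ] 2.4231934547424316 17.7167
front pix [147.9 320. ] world [578.69 133.14] yaw 0.2379 boxframe x 592.81 y 34.51 40
right pix [201.  407.5] world [622.93 118.03] yaw 0.2385 boxframe x 633.90 y 12.21 18
gright pix [170.  444.4] world [638.67 131.66] yaw 0.1667 boxframe x 651.70 y 23.02 40
gtop none
```

Run:
```python
from h import *
from scipy.spatial.transform import Rotation as R
np.set_printoptions(precision=3,suppress=True)
A=[]
for i in range(6):
    snapshot("wrist");s=get_state();Rm=R.from_rotvec(s["ee_rot"]).as_matrix();A.append(np.r_[Rm.T@s["force"],Rm.T@s["torque"]])
print(np.mean(A,0),np.std(A,0),"tool frame F,T");print(Rm)
```

```text
[ 0.434 -0.333 -4.868  0.1    0.123 -0.024] [0.607 0.411 0.359 0.024 0.094 0.027] tool frame F,T
[[-0.18   0.984 -0.   ]
 [ 0.984  0.18   0.001]
 [ 0.001 -0.    -1.   ]]
```

Call:
servo_tool:
  deltas: [0,0,0,0,0,0.7,0.4,0,0,0,0,0,0.7,0.4,0,0,0,0,0,0.7,0.4,0,0,0,0,0,0.7,0.4,0,0,0,0,0,0.7,0.4,0,0,0,0,0,0.7,0.4,0,0,0,0,0,0,0.4]

```text
time_s: 18.6
tool_pos: [587.7, 79.9, 34.3]
ee_rot: [2.101, 2.335, 0.0]
force: [-0.8, -0.4, 4.3]
opening: 34.1
gripper_force: 2.2
```

```bash
python3 f.py; python3 m.py
```

```text
[-0.01 -0.11  4.88] [587.71  79.84  34.3 ] 2.191788889467716 18.75
front pix [144.9 320. ] world [575.95 132.49] yaw 0.2386 boxframe x 590.00 y 34.32 40
right pix [201.  403.5] world [623.89 114.15] yaw 0.2392 boxframe x 634.20 y 8.22 18
gright pix [165.  437.7] world [639.05 129.48] yaw 0.1666 boxframe x 651.70 y 20.80 42
gtop none
```

Call:
servo_tool:
  deltas: [0,0,-0.001,0,0,0,0.4,0,0,-0.001,0,0,0,0.4,0,0,-0.001,0,0,-1.1,0.4,0,0,0,0,0,-1.1,0.4,0.006,0,0,0,0,-1.1,0.4,0.01,-0.002,0,0,0,0,0.4,0.01,-0.002,0,0,0,0,0.4,0.006,0,0,0,0,0,0.4,0,0,0.001,0,0,0,0.4,0,0,0.001,0,0,0,0.4,0,0,0.0003,0,0,0,0.4]

```text
time_s: 19.67
tool_pos: [578.4, 110.5, 34.8]
ee_rot: [2.031, 2.396, -0.001]
force: [-0.3, -0.8, -0.8]
opening: 34.2
gripper_force: 0.0
```

Call:
servo_tool:
  deltas: [0,0,0.0001,0,0,0,0.4,0,0,0.0001,0,0,0,0.4,0,0,0.0001,0,0,0,0.4,0,0,0.0001,0,0,0,0.4,0,0,0,0,0,0,0.4]

```text
time_s: 20.08
tool_pos: [578.6, 110.7, 34.6]
ee_rot: [2.032, 2.396, -0.0]
force: [0.9, -0.2, 0.2]
opening: 34.5
gripper_force: 0.0
```

```bash
python3 f.py; python3 m.py
```

```text
[-0.06 -1.05  0.04] [578.53 110.84  34.61] 0.0 20.2333
front pix [104. 304.] world [555.29 194.71] yaw -0.2291 boxframe x 580.03 y 99.12 17
right pix [221.  409.4] world [618.26 136.72] yaw 0.2543 boxframe x 632.41 y 31.41 7
gright pix [170.  450.4] world [635.91 164.24] yaw 0.0597 boxframe x 654.42 y 55.59 40
gtop pix [ 17. 305.] world [556.49 215.07] yaw -0.1836 boxframe x 584.62 y 118.99 5
```

Call:
servo_tool:
  deltas: [0,0,0.0001,0,0,0,0.4,0,0,0.0001,0,0,0,0.4,0,0,0.0001,0,0,0,0.4,0,0,0.0001,0,0,0,0.4,0,0,0.0001,0,0,0,0.4,0,0,0.0001,0,0,0,0.4,0,0,0,0,0,0,0.4]

```text
time_s: 20.82
tool_pos: [578.5, 110.9, 34.3]
ee_rot: [2.031, 2.396, -0.0]
force: [-1.2, -0.3, 3.7]
opening: 34.2
gripper_force: 2.4
```

```bash
python3 f.py
```

```text
[-1.39 -0.71  5.53] [578.52 110.91  34.3 ] 2.722192034125328 20.9667
```

Call:
servo_tool:
  deltas: [0,0.0005,-0.0001,0,0,0,0.4,0,0.001,0,0,0,0,0.4,0,0.0015,0,0,0,0,0.4,0,0.0015,0,0,0,0,0.4,0,0.0015,0,0,0,0,0.4,0,0.0015,0,0,0,0,0.4,0,0.001,0,0,0,0,0.4,0,0.0005,0,0,0,0,0.4,0,0,0,0,0,0,0.4]

```text
time_s: 21.72
tool_pos: [587.4, 112.4, 34.3]
ee_rot: [2.032, 2.396, 0.0]
force: [-1.6, 0.3, 4.0]
opening: 34.6
gripper_force: 2.5
```

```bash
cat > m2.py <<'E'
from h import *
import sys
np.set_printoptions(precision=2,suppress=True)
YAW=.1666;ex=np.array([np.cos(YAW),np.sin(YAW)]);ey=np.array([-ex[1],ex[0]])
GX,GY=651.8,61.3   # guide faces, box-rotated frame (tuned below)
GX=np.array([638.67,131.66])@ex; GY=np.array([555.87,155.68])@ey
s=dict(np.load("wl.npz"));g=s["pixels"].astype(float).mean(2)
W=lambda x,y,z:np.r_[x*ex+y*ey,z]
def edge(p0,p1,z,n=60,th=100):
    """walk pixels from white p0 towards p1 (world), first bright->dark crossing, back to plane z"""
    a,b=project(s,np.array([p0,p1]));t=np.linspace(0,1,n*4)[:,None];q=a+(b-a)*t
    v=cv2.remap(g.astype(np.float32),q[:,1:].astype(np.float32),q[:,:1].astype(np.float32),cv2.INTER_LINEAR).ravel()
    if q.min()<0 or q[:,0].max()>398 or v[0]<th: return None
    k=np.argmax(v<th)
    return None if k==0 else atz(s,[q[k]],z)[0,:2]
def rep(n,P):
    P=np.array([p for p in P if p is not None])
    if len(P)<4: print(n,"none",len(P));return
    B=np.c_[P@ex,P@ey];i=0 if n in("front","gtop") else 1
    c=np.polyfit(B[:,i],B[:,1-i],1);r=B[:,1-i]-np.polyval(c,B[:,i]);k=abs(r)<=max(.5,2*np.median(abs(r)))
    c=np.polyfit(B[k,i],B[k,1-i],1);lo,hi=B[k,i].min(),B[k,i].max()
    print(n,"%d pts; slope-yaw %.4f; at %.1f: %.2f, at %.1f: %.2f"%(k.sum(),c[0] if i==0 else -c[0],lo,np.polyval(c,lo),hi,np.polyval(c,hi)))
dx=float(sys.argv[1]);dy=float(sys.argv[2])  # white seeds this far from the faces
rep("gright",[edge(W(GX-dx,y,30),W(GX+12,y,30),30) for y in np.arange(GY-100,GY-8,3)])
rep("right",[edge(W(GX-dx,y,30),W(GX-dx-35,y,30),35) for y in np.arange(GY-100,GY-8,3)])
rep("gtop",[edge(W(x,GY-dy,30),W(x,GY+12,30),30) for x in np.arange(GX-90,GX-8,3)])
rep("front",[edge(W(x,GY-dy,30),W(x,GY-dy-45,30),30) for x in np.arange(GX-90,GX-8,3)])
print("faces",GX,GY)
E
python3 f.py; python3 m2.py 4 5
```

```text
[-0.99 -0.49  5.32] [587.45 112.39  34.31] 2.5475692749023438 21.8667
gright 20 pts; slope-yaw 0.0009; at -5.7: 651.73, at 51.3: 651.68
right 13 pts; slope-yaw 0.0328; at 0.3: 642.55, at 35.0: 641.41
gtop 23 pts; slope-yaw -0.0015; at 561.7: 60.65, at 633.7: 60.54
front 27 pts; slope-yaw 0.0307; at 561.7: 34.20, at 639.6: 36.60
faces 651.6603889022517 61.34436114970122
```

Call:
servo_tool:
  deltas: [0,0.0005,0,0,0,0,0.4,0,0.001,0,0,0,0,0.4,0,0.0015,0,0,0,0,0.4,0,0.0015,0,0,0,0,0.4,0,0.001,0,0,0,0,0.4,0,0.001,0,0,0,0,0.4,0,0.0005,0,0,0,0,0.4,0,0,0,0,0,0,0.4]

```text
time_s: 22.53
tool_pos: [594.3, 113.5, 34.3]
ee_rot: [2.032, 2.396, -0.0]
force: [-1.1, -0.2, 5.2]
opening: 34.0
gripper_force: 2.6
```

```bash
python3 f.py; python3 m2.py 2 5
```

```text
[-1.02 -0.47  4.69] [594.34 113.58  34.32] 2.543397545814514 22.6833
gright 6 pts; slope-yaw 0.0045; at 36.3: 651.70, at 51.3: 651.63
right none 0
gtop 24 pts; slope-yaw -0.0007; at 561.7: 60.59, at 639.7: 60.53
front 28 pts; slope-yaw 0.0114; at 561.7: 35.08, at 642.6: 36.00
faces 651.6603889022517 61.34436114970122
```

Call:
servo_tool:
  deltas: [0.001,0,0,0,0,0,0.4,0.002,0,0,0,0,0,0.4,0.0025,0,0,0,0,0,0.4,0.0025,0,0,0,0,0,0.4,0.0025,0,0,0,0,0,0.4,0.0025,0,0,0,0,0,0.4,0.0025,0,0,0,0,0,0.4,0.0025,0,0,0,0,0,0.4,0.002,0,0,0,0,0,0.4,0.001,0,0,0,0,0,0.4,0,0,0,0,0,0,0.4]

```text
time_s: 23.6
tool_pos: [591.1, 134.8, 34.3]
ee_rot: [2.031, 2.397, 0.001]
force: [0.7, 0.4, 5.1]
opening: 34.7
gripper_force: 2.6
```

```bash
python3 f.py; python3 m2.py 2.5 2; python3 m2.py 1.5 1.5
```

```text
[ 0.3  -0.85  5.26] [591.13 134.84  34.32] 2.5844302439327294 23.75
gright none 0
right none 0
gtop 24 pts; slope-yaw -0.0006; at 561.7: 59.99, at 639.7: 59.95
front 28 pts; slope-yaw 0.0115; at 561.7: 56.48, at 642.7: 57.40
faces 651.6603889022517 61.34436114970122
gright none 0
right none 0
gtop 23 pts; slope-yaw -0.0002; at 561.7: 59.98, at 639.7: 59.97
front 27 pts; slope-yaw 0.0120; at 561.7: 56.46, at 642.7: 57.43
faces 651.6603889022517 61.34436114970122
```

Call:
servo_tool:
  deltas: [0,0.0005,0,0,0,0,0.4,0,0.0008,0,0,0,0,0.4,0,0.0008,0,0,0,0,0.4,0,0.0008,0,0,0,0,0.4,0,0.0008,0,0,0,0,0.4,0,0.0008,0,0,0,0,0.4,0,0.0005,0,0,0,0,0.4,0,0,0,0,0,0,0.4]

```text
time_s: 24.42
tool_pos: [592.9, 135.3, 34.3]
ee_rot: [-2.029, -2.395, 0.006]
force: [-6.3, -2.9, 11.0]
opening: 34.1
gripper_force: 5.8
```

```bash
python3 f.py;  python3 m2.py 1.5 1.5
```

```text
[-6.53 -1.52 11.92] [592.94 135.28  34.29] 5.74089934816584 24.5667
gright none 0
right none 0
gtop 24 pts; slope-yaw -0.0007; at 561.7: 60.01, at 639.7: 59.95
front 28 pts; slope-yaw 0.0004; at 561.7: 57.38, at 642.7: 57.41
faces 651.6603889022517 61.34436114970122
```

Call:
servo_tool:
  deltas: [0,-0.001,-0.0004,0,0,0,0.4,0,-0.001,-0.0005,0,0,0,0.4,0,-0.001,-0.001,0,0,0,0.4,0,0,-0.0015,0,0,0,0.4,-0.01,0,0,0,0,0,0.4,-0.012,0,0,0,0,0,0.4,-0.01,0,0,0,0,0,0.4,0,0,0,0,0,0,0.4,0,0,0,0,0,0,0.4]

```text
time_s: 25.32
tool_pos: [598.4, 100.9, 37.3]
ee_rot: [2.035, 2.393, -0.001]
force: [-0.1, 0.7, -0.3]
opening: 34.1
gripper_force: 0.0
```

```bash
python3 f.py;  python3 m2.py 0.8 1.5; python3 -c "
from h import *
s=dict(np.load('wl.npz'));print(get_state()['ee_rot']);print(s['pixels'].mean(2)[170:230:20,405:450].astype(int))"
```

```text
[-0.47  0.68  0.35] [598.   103.69  37.53] 0.0 25.4667
gright none 0
right none 0
gtop 24 pts; slope-yaw -0.0013; at 561.7: 61.06, at 639.7: 60.96
front 28 pts; slope-yaw -0.0008; at 561.7: 57.61, at 642.7: 57.55
faces 651.6603889022517 61.34436114970122
[-2.03075712e+00 -2.39632948e+00 -1.17332832e-03]
[[ 33  28  29  32  28  29  32  28  24  43  66  77  77  75  76  79  77  81
   75  78  76  78  78  73  76  75  76  77  74  74  74  75  76 104 180 226
  228 229 228 229 229 230 230 230 229]
 [ 37  30  31  32  32  30  26  31  52  73  73  76  74  80  76  78  74  76
   75  78  76  75  78  72  77  72  73  75  75  77  74  96 169 223 228 230
  231 228 229 229 229 230 229 229 230]
 [ 27  30  29  26  31  22  47  66  76  76  78  77  77  75  74  77  77  73
   71  75  73  71  77  76  73  71  73  74  74 103 174 224 228 230 230 229
  229 229 229 229 229 228 229 229 229]]
```

Call:
servo_tool:
  deltas: [0,0,0.001,0,0,0,0.4,0,0,0.001,0,0,0,0.4,0,0,0.0005,0,0,0,0.4,0,0,0.0002,0,0,0,0.4,0,0,0.0001,0,0,0,0.4,0,0,0.0001,0,0,0,0.4,0,0,0.0001,0,0,0,0.4,0,0,0.0001,0,0,0,0.4,0,0,0,0,0,0,0.4,0,0,0,0,0,0,0.4]

```text
time_s: 26.3
tool_pos: [598.1, 103.0, 34.4]
ee_rot: [2.032, 2.396, 0.0]
force: [-0.9, -0.4, 0.2]
opening: 34.1
gripper_force: 0.0
```

```bash
python3 f.py
```

```text
[ 0.18 -0.1   0.35] [598.07 102.98  34.41] 0.0 26.45
```

Call:
servo_tool:
  deltas: [0,0,0.0001,0,0,0,0.4,0,0,0.0001,0,0,0,0.4,0,0,0.0001,0,0,0,0.4,0,0,0.0001,0,0,0,0.4,0,0,0.0001,0,0,0,0.4,0,0,0,0,0,0,0.4]

```text
time_s: 26.95
tool_pos: [598.1, 103.0, 34.3]
ee_rot: [2.031, 2.396, 0.0]
force: [-1.9, -0.3, 5.0]
opening: 34.0
gripper_force: 2.6
```

```bash
python3 f.py
```

```text
[-1.11 -0.39  5.22] [598.07 102.98  34.29] 2.571239545941353 27.1
```

Call:
servo_tool:
  deltas: [0.0003,0.0002,-0.0001,0,0,0,0.4,0.0006,0.0002,0,0,0,0,0.4,0.0006,0.0001,0,0,0,0,0.4,0.0006,0,0,0,0,0,0.4,0.0006,0,0,0,0,0,0.4,0.0006,0,0,0,0,0,0.4,0.0004,0,0,0,0,0,0.4,0.0003,0,0,0,0,0,0.4,0,0,0,0,0,0,0.4]

```text
time_s: 27.85
tool_pos: [597.8, 105.1, 34.3]
ee_rot: [2.032, 2.394, -0.004]
force: [-1.2, -3.5, 6.8]
opening: 34.3
gripper_force: 3.3
```

```bash
python3 f.py;  python3 m2.py 0.8 1.0; python3 m2.py 0.8 0.6
```

```text
[-1.71 -3.53  7.05] [597.8  105.07  34.3 ] 3.3170167804928496 28.0
gright none 0
right none 0
gtop 24 pts; slope-yaw -0.0011; at 561.7: 60.92, at 639.7: 60.83
front 28 pts; slope-yaw 0.0007; at 561.7: 59.62, at 642.7: 59.67
faces 651.6603889022517 61.34436114970122
gright none 0
right none 0
gtop 21 pts; slope-yaw 0.0001; at 561.7: 60.90, at 639.7: 60.91
front 25 pts; slope-yaw -0.0000; at 561.7: 59.63, at 642.7: 59.63
faces 651.6603889022517 61.34436114970122
```

```bash
python3 -c "
from h import *
s=dict(np.load('wl.npz'));g=s['pixels'].mean(2).astype(int)
print(project(s,np.array([[586.,156.3,30],[586,156.3,36]])))
for c in (250,300,350,390): print(c,g[105:155,c])"
```

```text
[[149.4757359  311.23848264]
 [151.07125626 310.95206456]]
250 [105 106 105 103 105 105 106 103 100  61  67  74  74  72  75  77  74  74
  74  73  76  74  73  73  72  75  75  73  73  70  70  72  71  69  73  72
  86 155 193  75  24  30  22  29  27  26  26  26  19  26]
300 [109 108 107 111 106 106 105 102  88  56  67  78  78  77  78  79  79  77
  76  79  78  78  76  78  75  73  72  72  76  74  73  75  69  71  70  69
  81 131 136  52  28  28  28  31  27  28  29  25  36  32]
350 [ 93  96  93  96  99  96  96  94  77  58  73  84  79  83  83  78  79  80
  82  77  77  76  91 132 174 176 179 181 183 183 182 182 180 181 179 180
 183 183 146  52  35  30  35  32  32  31  32  26  34  29]
390 [103 102  99 103 103 103 104 101  80  63  72  82  80  80  81  82  80  81
  79  80  82  78  80  77  75  80  75  75  79  74  72  76  72  69  76  75
 109 159 110  43  29  34  34  36  35  35  35  31  29  29]
```

Call:
servo_tool:
  deltas: [0.0005,-0.0004,0,0,0,0,0.4,0.0005,-0.0002,0,0,0,0,0.4,0.0005,0,0,0,0,0,0.4,0.0005,0,0,0,0,0,0.4,0,0,0,0,0,0,0.4,0,0,0,0,0,0,0.4]

```text
time_s: 28.5
tool_pos: [597.6, 107.3, 34.3]
ee_rot: [2.032, 2.394, -0.002]
force: [0.1, -3.4, 5.8]
opening: 34.4
gripper_force: 2.6
```

```bash
cat > p.py <<'E'
from h import *
s=dict(np.load('wl.npz'));g=s['pixels'].mean(2).astype(int)
for c in (230,250,270,300,390): print(c,g[130:155,c])
E
python3 f.py;  python3 p.py
```

```text
[-0.34 -3.22  5.26] [597.58 107.27  34.3 ] 2.641330740734702 28.65
230 [72 74 71 71 73 72 76 75 70 76 70 72 73 69 69 64 62 42 15 28 15 22 26 18
 24]
250 [74 76 78 74 74 71 72 75 77 75 71 72 73 70 72 64 60 41 29 20 26 20 26 26
 26]
270 [72 76 76 73 77 74 76 73 73 71 72 74 71 75 72 67 49 35 29 27 28 29 28 29
 30]
300 [79 78 77 75 73 73 78 73 73 74 73 71 71 73 67 64 51 30 31 30 31 30 28 34
 28]
390 [78 77 74 80 74 77 78 76 76 76 77 76 72 69 74 67 48 25 29 35 31 36 27 34
 32]
```

Call:
servo_tool:
  deltas: [-0.0004,0.0004,0,0,0,0,0.4,-0.0004,0.0004,0,0,0,0,0.4,0,0.0004,0,0,0,0,0.4,0,0.0004,0,0,0,0,0.4,0,0.0004,0,0,0,0,0.4,0,0.0004,0,0,0,0,0.4,0,0,0,0,0,0,0.4]

```text
time_s: 29.23
tool_pos: [597.7, 107.3, 34.3]
ee_rot: [-2.032, -2.395, 0.006]
force: [-5.0, -2.6, 10.4]
opening: 34.3
gripper_force: 4.9
```

```bash
python3 f.py;  python3 p.py
```

```text
[-5.3  -2.02  9.74] [597.75 107.28  34.3 ] 4.816654814203503 29.3833
230 [74 72 73 74 74 76 72 71 73 73 72 70 72 72 68 68 59 36 22 20 23 17 22 17
 22]
250 [75 76 75 76 77 74 75 73 75 74 73 70 76 70 73 65 53 30 24 27 21 25 31 18
 26]
270 [75 75 76 76 73 74 77 77 77 75 71 75 69 70 69 66 51 34 27 28 25 29 30 26
 29]
300 [76 79 79 78 74 74 76 71 78 71 74 74 75 71 73 68 49 28 31 32 28 31 27 32
 29]
390 [82 78 76 76 76 77 76 76 74 76 73 75 72 72 73 66 47 27 34 36 36 36 33 25
 30]
```

Call:
servo_tool:
  deltas: [-0.0003,-0.0007,-0.0001,0,0,0,0.4,-0.0003,-0.0007,-0.0001,0,0,0,0.4,-0.0002,-0.0007,-0.0001,0,0,0,0.4,0,0,-0.0004,0,0,0,0.4,0,0,-0.001,0,0,0,0.4,0,0,-0.004,0,0,0,0.4,0,0,-0.015,0,0,0,0.4,0,0,-0.03,0,0,0,0.4,0,0,-0.03,0,0,0,0.4,0,0,-0.02,0,0,0,0.4,0,0,0,0,0,0,0.4]

```text
time_s: 30.3
tool_pos: [600.5, 108.7, 139.3]
ee_rot: [2.029, 2.393, 0.012]
force: [0.1, 0.0, 0.9]
opening: 34.3
gripper_force: 0.0
```

Call:
servo_tool:
  deltas: [-0.02,0.01,-0.02,0,0,0,0.4,-0.03,0.02,-0.02,0,0,0,0.4,-0.03,0.02,-0.01,0,0,0,0.4,-0.02,0.01,0,0,0,0,0.4,0,0,0,0,0,0,0.4,0,0,0,0,0,0,0.4]

```text
time_s: 30.8
tool_pos: [673.2, 16.4, 183.7]
ee_rot: [-2.036, -2.392, 0.002]
force: [0.3, 0.4, 0.1]
opening: 34.0
gripper_force: 0.0
```

```bash
python3 f.py
python3 - <<'E'
from h import *
t=snapshot("top");w=dict(np.load("wl.npz"))
a=cv2.resize(w["pixels"],(800,500),interpolation=cv2.INTER_CUBIC)
cv2.imwrite("pics/fin.png",a[:,:,::-1])
E
python3 m2.py 0.8 0.6
```

```text
[ 0.07  0.54 -0.02] [671.9   20.49 184.06] 0.0 30.95
gright none 0
right none 0
gtop none 0
front none 0
faces 651.6603889022517 61.34436114970122
```

View pics/fin.png

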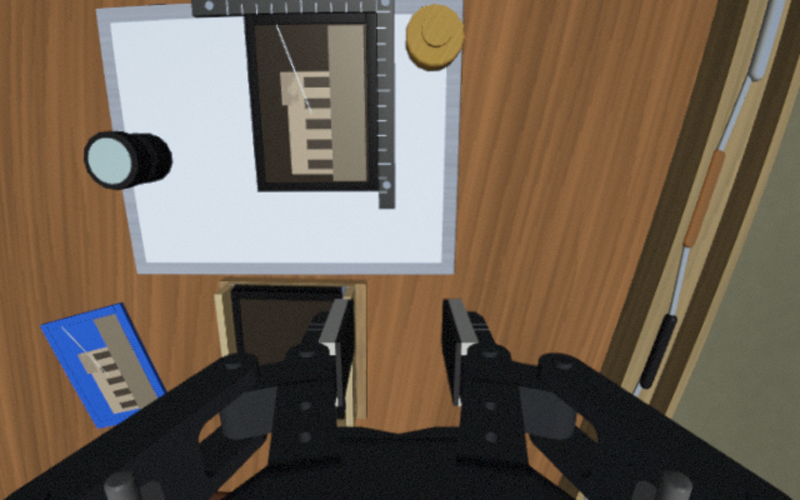

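Run:
```python
from h import *
s=dict(np.load('wl.npz'));g=s['pixels'].mean(2).astype(int)
for r in (30,50,80,110,130,145): print(r,g[r,290:325])
for c in (200,220,250,280): print(c,g[0:22,c])
```

```text
30 [120  83  71  43  44  46  49  49  52  53  60  45  86  92  87  91  90  91
  93  94  95  99  98 100 100 154 218 222 222 224 223 223 225 220 179]
50 [134  87  67  39  48  46  44  47  51  51  48  42  73  85  85  87  87  89
  88  90  92  92  92  95  97 142 206 222 222 222 225 223 222 224 224]
80 [127 112  65  53  36  40  39  44  44  45  48  49  55  81  85  82  83  84
  87  87  86  89  87  88  95 127 192 222 225 225 225 224 225 223 223]
110 [126 115  85  54  47  26  32  32  33  37  36  33  42  70  76  77  79  82
  78  77  80  79  81  81  91 132 193 223 227 225 224 224 224 225 225]
130 [123 122 103  58  44  28  30  28  33  30  34  33  80 121 129 129 133 131
 129 132 129 127 111  80  79 118 186 220 225 224 224 224 222 225 224]
145 [ 50  46  49  38  36  22  25  31  28  22  32  29  38  55  69  69  86 116
 136 136 126 102  76  70  71 104 174 222 225 225 225 224 223 224 225]
200 [74 72 74 72 75 68 73 72 70 72 55 24 28 32 33 28 32 27 31 31 28 31]
220 [77 78 76 78 73 77 75 77 76 75 41 24 28 31 31 35 33 29 35 34 66 69]
250 [83 83 88 84 84 79 84 81 82 56 31 41 39 44 41 41 40 37 32 43 53 57]
280 [ 90  93  90  89  89  88  90  90  81  45  32  51  52  45  47  46  46  39
  34  65 117 133]
```

No white shows between the plate and either strip along the whole length, the gripper is clear, and everything else looks untouched in the last picture. Handing in.

```bash
python3 -c "
from plant import sign_off; print(sign_off())"
```

```text
the job is handed in; nothing more can be done
None
```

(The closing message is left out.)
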